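# Push the sample cassette under the spring flap of its clamp plate

### The arm

A 7-joint arm with a two-finger parallel gripper is mounted at the origin on a cart in front of the work surface, level with it; the furniture and walls round the work are solid. World frame = base frame: x ahead of the robot, y to its left, z up, the work surface at z = 0. Lengths are in m, angles in rad, forces in N, time in s.
With the tool pointing down it reaches from about 0.35 to 0.9 m from the base axis. Payload 8.1 kg.
Tool frame: the origin (TCP) lies at the centre of the arm's flange, where the gripper is bolted on; the fingertips stand 178 mm ahead of it and the grasp point (between the pads) lies 159 mm ahead of it; z points along the fingers, y is the line along which they close (so a half turn about z gives the same grasp; the last joint's range is limited). The gripper opens to 92 mm and grips with 3 to 60 N. Pads are 19 mm wide; open, the fingers measure 130 mm over their backs; the gripper's body (75 mm by 190 mm) begins 47 mm behind the grasp point.
Start: joints at [-1.415, 0.434, 0.025, 1.573, -0.012, 1.134, -0.075], TCP at [0.16, 0.604, 0.405] pointing down, gripper open.
Joint ranges: [-2.62, 2.62], [-0.44, 2.09], [-1.27, 1.32], [0.08, 2.57], [-1.32, 4.46], [0.12, 2], [-2.74, 2.74]. Speed limits (rad/s): [2.22, 2.22, 3.01, 3.01, 3.14, 3.14, 3.14].

### API

Orientations are given as a rotation vector (axis times angle).
In Python, from cell import arm gives the robot as it stands. The module is installed in compiled form; this text tells all that it offers.
- The arm moves only by the shell command python3 -m inch 'ROWS' [FORCE]. ROWS is text: rows parted by semicolons, each of 5 numbers parted by spaces: the shift along the tool's x, y, z in m, then the turn about the tool's z in rad, then the finger opening in m, from 0 to 0.0918. In form: x y z roll fingers; .... A call has 1 to 5 rows; each row is the pose to reach, as a shift and turn from the pose commanded when the call began, along the tool's axes at that moment; what a row does not reach only later rows make up. A row lasts 1/10 s, in which the tool goes at most 50 mm and 8.59 degrees, less where a joint would pass 70% of its speed; a pose out of reach is approached as far as the arm can. A call with a gripper value outside its range is refused whole. The fingers move at their own pace and stop on an object; FORCE is the grip in N (left out, the last holds). Time passes only in rows, so rows that repeat a pose let the fingers close. It gives the time, the measured TCP pose, the force, the opening and the grip force at its end, in the units of the state.
- arm.observe(): the state, without advancing time (a new reading comes with each control period).
- arm.get_image(name): name is "scene" or "side" or "wrist"; returns the picture (420x560x3 uint8, red, green, blue); there is no depth.
- arm.get_calibration(name): a dict with "intrinsics" (3x3 intrinsics, pixels), "pose" (4x4, takes a point from camera to world coordinates). Camera axes: x right, y up, looking along -z (the intrinsics and any distortion apply to the point x, -y, -z); pixel columns grow to the right and rows downward; lengths in m; the calibration is good to about 2 mm. A picture is of the moment at which its call begins: read the wrist's pose just before it. get_calibration takes no time and is no camera call; for the wrist camera it gives the pose at the moment of the call.
- arm.sign_off(): hands the job in; it is judged then, once.
Trained networks look in the newest picture that a camera, given by its name, has taken for a name from the list of things; names that differ only in an ending like _2 or _b are one class to them, and where a whole thing is asked for, a point or a joint stands for the part that bears it (a point fixed in the world has none). Each returns a list of dicts, best first, with "conf" (0 to 1); they miss things now and then, are a little off and sometimes report something else, mostly with a low value. They report only what shows in the picture. A call takes as long as a camera call.
- arm.look_for(camera, query): "point" ([row, column] in pixels, amid what is visible of it).
- arm.silhouettes(camera, query): "region" (420x560 bool, what is visible of it) and "point" ([row, column] in pixels, amid what is visible of it).
- arm.place_of(camera, query): "point" ([row, column] in pixels: a listed point, or the origin of a listed thing).
The state is a dict: "clock": time; "joints": joint angles; "dq": joint speeds; "joint_efforts": joint torques, N m; "position": TCP position; "ee_rot": TCP orientation; "force": force on the tool from outside, world axes, zero at the start; "ft_torque": the same for the moment, N m; "width": opening from 0.0 (shut) to 1.0 (fully open); "gripper_force": force on a finger pad.
Only numpy, scipy, OpenCV 4.12 (cv2) and the standard library are available. Lean on these libraries where they do the work, as an engineer would, in place of code of your own. Each camera call takes 0.05 s, during which the arm holds its last target. There are 200 camera calls.

### The job

With one fingertip press the pedal of the clamp plate down and keep it down, so that the spring flap stays open; meanwhile push the sample cassette along its lane with the other fingertip, under the open flap and fully home against the stop, and only then let the flap close onto the cassette and move away. Only press and push: the cassette stays on the plate and is never lifted or tipped up, and the weight and vials beside the plate are left alone.

Things in the scene. Friction and masses are not known exactly. Their poses are not given: they have to be found in the camera images.
- clamp: clamp plate fixed to the worktop: grey base 205 x 86 mm, 4 mm thick, open-topped lane along its own x. Origin on the worktop, on the lane's centre line; x points along the lane to the stop (the way to push), y to the pedal's side, z up. The base spans x = -120 to +85, y = -41 to +45 mm. Stop: bar across the lane, face at x = 75 mm, top 17 mm above the worktop.
- lane_mouth (a point): lane's open end, clamp x = -90 mm, y = 0, on the base's upper face. From here to the stop two 5 mm thick guide walls, inner faces at clamp y = -32 and +32 mm, tops 15 mm above the worktop; they flare outward from here to x = -113 mm.
- flap: the moving part: steel flap and pedal on one hinge rod (8 mm thick, along clamp x, at clamp y = 42 mm, 22 mm above the worktop). Origin on the rod's axis at clamp x = 0; it turns with the joint. The rod sits in two bearing blocks at clamp x = -113 and +68 mm, tops 29 mm above the worktop.
- flap_edge (a point): middle of the flap's free edge. The flap is 40 x 40 mm, 4 mm thick, at clamp x = 27 to 67 mm, from the rod over the lane to clamp y = +5 mm. Closed it slants down into the lane, its free edge 6 to 10 mm above the worktop, and blocks the cassette; it is clear of the cassette from about 0.40 rad.
- pedal_edge (a point): midpoint (clamp x = -45 mm) of the outer edge of the pedal's top; moves with it. Pedal: grey with black ribs, 26 mm wide, clamp x = -105 to +15 mm. At rest it slants up and outward at 43 degrees, from 27 mm above the worktop at clamp y = 65 mm to 45 mm at y = 84 mm; fully down it is level, y = 62 to 88 mm, top 10 mm above the worktop. A fingertip keeping it down can slide along it.
- flap_hinge (a joint): angle of the flap, rad: 0 at rest (spring-closed), 0.75 fully open (pedal at its end stop); about 0.36 when the flap lies on the cassette. The spring turns it back with about 0.08 N m at rest and 0.15 N m fully open: 2 to 5 N on the pedal.
- seat (a point): the point of the base's upper face over which the cassette's centre stands when it is home: clamp x = 45 mm, y = 0, 4 mm above the worktop
- cassette: square white plastic sample cassette, 60 x 60 mm, 16 mm high, flat lid with a small clear window; origin at the centre of its underside, axes along its sides (z up). It stands in the lane on the base, square to it, its centre 55 to 80 mm short of the seat; 50 to 90 g. Its upright back face is pushed anywhere near the middle
- weight: bystander: grey metal test weight, 31 mm diameter, 40 mm high, beside the plate on the side away from the pedal; origin at the centre of its underside
- vial_a: bystander: amber glass vial with a black cap, 27 mm diameter, 58 mm high, in the same row; origin at the centre of its underside
- vial_b: bystander: amber glass vial with a white cap, 27 mm diameter, 58 mm high, in the same row; origin at the centre of its underside

How it is judged:
On the way, in this order (a step that is already met when the one before it is completed fails the run):
1. a fingertip holds the flap open (0.42 rad or more) while the cassette is still in front of it (value of joint flap_hinge above 0.42 rad and contact force between the fingers and flap above 0.3 N and x of cassette in the frame of clamp below 0.005 m), for 0.1 s.
2. the cassette is home against the stop (within 4 mm) while a fingertip still holds the flap open (value of joint flap_hinge above 0.4 rad and contact force between the fingers and flap above 0.3 N and x of cassette in the frame of clamp above 0.041 m), for 0.1 s.
At the end, for the whole second after the job is handed in: the cassette lies flat on the base, at rest, its centre within 6 mm of the seat and not more than 4 mm short of the stop, and the released flap lies on it (0.25 to 0.42 rad, pressing on it) (x of cassette in the frame of clamp above 0.041 m and horizontal distance between cassette and seat below 0.006 m and height (world z) of cassette below 0.007 m and angle between cassette's own z axis and vertical below 0.06 rad and value of joint flap_hinge between 0.25 and 0.42 rad and contact force between flap and cassette above 0.3 N and linear speed of cassette below 0.01 m/s); the robot touches nothing.
It fails at once if the cassette is lifted more than 10 mm off the base (height (world z) of cassette above 0.014 m).
It fails at once if the cassette is tipped more than 0.35 rad (angle between cassette's own z axis and vertical above 0.35 rad).
It fails at once if the weight or a vial beside the plate is moved more than 20 mm or tipped ((distance of weight from where it was at the start of the episode above 0.02 m or angle between weight's own z axis and vertical above 0.3 rad) or (distance of vial_a from where it was at the start of the episode above 0.02 m or angle between vial_a's own z axis and vertical above 0.3 rad) or (distance of vial_b from where it was at the start of the episode above 0.02 m or angle between vial_b's own z axis and vertical above 0.3 rad)).
It also fails if it takes over 38 s, if anything falls off the work surface, if the arm or the gripper's body presses on something with over 40 N, if the wrist force passes 120 N, or if a joint passes its speed limit or range.

## Working session

There is one attempt and no reset: what is moved stays moved. The work goes in short steps, Python scripts to look and compute and a shell command to move; the robot and the scene stay as the last step left them, time stands still between calls to the robot, and variables do not carry over. Pictures are saved under pics/ and viewed, at most 10 in all, crops included, and the job is handed in when it is done.

```bash
mkdir -p pics; cat > h.py <<'E'
import numpy as np, cv2
from cell import arm
from scipy.spatial.transform import Rotation as R
def ray(cam,px):
    c=arm.get_calibration(cam);K=np.array(c["intrinsics"]);T=np.array(c["pose"])
    d=np.linalg.inv(K)@np.array([px[1],px[0],1.]);d=np.array([d[0],-d[1],-d[2]])
    return T[:3,3],T[:3,:3]@d
def at_z(cam,px,z):
    o,d=ray(cam,px);return o+d*(z-o[2])/d[2]
def proj(cam,p):
    c=arm.get_calibration(cam);K=np.array(c["intrinsics"]);T=np.array(c["pose"])
    q=T[:3,:3].T@(np.asarray(p)-T[:3,3]);q=K@np.array([q[0],-q[1],-q[2]]);return (q[:2]/q[2])[::-1]
E
python3 - <<'E'
from h import *
np.set_printoptions(precision=4,suppress=True)
s=arm.observe();print(s)
ims=[]
Z=dict(clamp=0,lane_mouth=.004,flap_edge=.008,pedal_edge=.045,seat=.004,cassette=.004,weight=0,vial_a=0,flap=.022)
for c in("scene","side"):
    im=arm.get_image(c);cv2.imwrite(f"pics/{c}0.png",im[:,:,::-1])
    print(c,arm.get_calibration(c)["pose"])
    for q,z in Z.items():
        print(q,[(np.round(d["point"]),round(d["conf"],2),at_z(c,d["point"],z)) for d in arm.place_of(c,q)[:3]])
E
```

```text
{'clock': 0.0, 'joints': array([-1.4146,  0.4352,  0.025 ,  1.5741, -0.0116,  1.134 , -0.0751]), 'dq': array([-0.0001,  0.0009,  0.    ,  0.0005,  0.0012, -0.003 , -0.0013]), 'joint_efforts': array([  0.001 , -66.7872,   0.986 , -31.446 ,  -0.0602,   0.043 ,
         0.0002]), 'position': array([0.1599, 0.604 , 0.404 ]), 'ee_rot': array([-0.4055, -3.1153,  0.0024]), 'force': array([-0.8288,  0.3118,  0.1013]), 'ft_torque': array([-0.0181, -0.0525, -0.0039]), 'gripper_force': 0.0, 'width': 1.0038101294321078}
scene [[ 0.5126  0.4519 -0.7301 -0.0989]
 [-0.8582  0.2451 -0.4509 -0.6521]
 [-0.0248  0.8577  0.5135  0.5057]
 [ 0.      0.      0.      1.    ]]
clamp [(array([255., 289.]), 0.65, array([ 0.5191, -0.2867,  0.    ]))]
lane_mouth [(array([279., 251.]), 0.94, array([ 0.4314, -0.2694,  0.004 ]))]
flap_edge [(array([240., 306.]), 0.77, array([ 0.5638, -0.2952,  0.008 ]))]
pedal_edge [(array([226., 229.]), 0.94, array([ 0.4882, -0.1894,  0.045 ])), (array([280., 344.]), 0.42, array([ 0.4487, -0.4177,  0.045 ]))]
seat [(array([241., 305.]), 0.64, array([ 0.563 , -0.2923,  0.004 ]))]
c
[... 661 characters left out ...]
[(array([209., 301.]), 0.84, array([ 0.5809, -0.297 ,  0.008 ]))]
pedal_edge [(array([222., 252.]), 0.72, array([ 0.4897, -0.1987,  0.045 ]))]
seat [(array([214., 299.]), 0.57, array([ 0.5679, -0.295 ,  0.004 ])), (array([258., 282.]), 0.25, array([ 0.4343, -0.2774,  0.004 ]))]
cassette [(array([238., 288.]), 0.85, array([ 0.4909, -0.2815,  0.004 ])), (array([216., 300.]), 0.63, array([ 0.5622, -0.2987,  0.004 ]))]
weight [(array([240., 336.]), 0.68, array([ 0.5108, -0.3915,  0.    ]))]
vial_a [(array([260., 330.]), 0.82, array([ 0.4522, -0.384 ,  0.    ])), (array([227., 343.]), 0.59, array([ 0.5505, -0.4056,  0.    ]))]
flap [(array([218., 274.]), 0.76, array([ 0.5298, -0.2409,  0.022 ]))]
```

View pics/scene0.png

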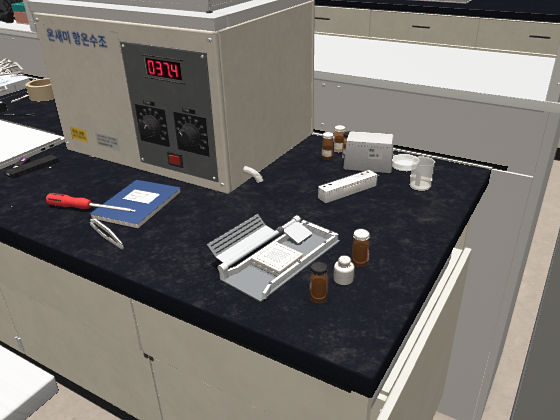

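View pics/side0.png

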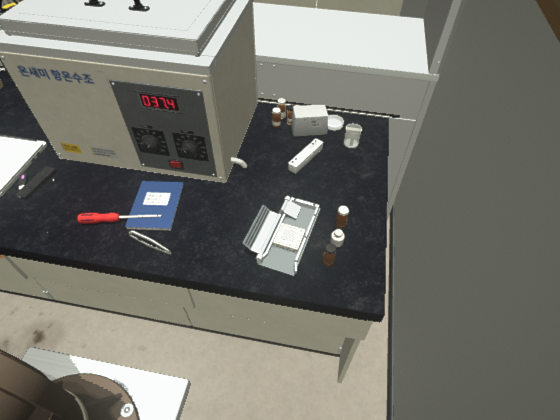

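The scene shows the clamp near (0.52, -0.285), with its lane about along +x and its pedal on +y. The cassette is in the lane at scene row 258, column 278, and the vials and weight are on the -y side. Next I'll check the bath's clearance and work out the approach in tool axes.

```bash
cat >> h.py <<'E'
def fit(obs):
    # obs: list of (cam,name_local_xyz,px); fit clamp x,y,yaw by reprojection
    from scipy.optimize import least_squares
    cal=[(arm.get_calibration(c) if isinstance(c,str) else c,np.array(l),np.array(p)) for c,l,p in obs]
    def f(v):
        M=R.from_euler('z',v[2]).as_matrix();r=[]
        for c,l,p in cal:
            w=M@l+[v[0],v[1],0];K=np.array(c["intrinsics"]);T=np.array(c["pose"])
            q=T[:3,:3].T@(w-T[:3,3]);q=K@np.array([q[0],-q[1],-q[2]]);r+=list((q[:2]/q[2])[::-1]-p)
        return np.array(r)
    s=least_squares(f,[.52,-.285,-.17],loss='soft_l1');return s.x,f(s.x).reshape(-1,2)
def to_tool(p):  # world target of TCP -> shift in tool axes from measured pose
    s=arm.observe();return R.from_rotvec(s["ee_rot"]).inv().apply(np.asarray(p)-s["position"])
L=dict(clamp=[0,0,0],lane_mouth=[-.09,0,.004],flap_edge=[.047,.005,.008],pedal_edge=[-.045,.084,.045],seat=[.045,0,.004],flap=[0,.042,.022])
E
python3 - <<'E'
from h import *
np.set_printoptions(precision=4,suppress=True)
for n,p in dict(boxR=(190,222),boxL=(145,67),boxback=(135,313)).items(): print(n,at_z("scene",p,0))
P={"scene":dict(clamp=(255,289),lane_mouth=(279,251),flap_edge=(240,306),pedal_edge=(226,229),seat=(241,305),flap=(235,271)),
"side":dict(clamp=(229,296),lane_mouth=(260,279),flap_edge=(209,301),pedal_edge=(222,252),seat=(214,299),flap=(218,274))}
v,r=fit([(c,L[n],p) for c in P for n,p in P[c].items()]);print(v,r)
M=R.from_euler('z',v[2]).as_matrix();t=M@[-.085,.035,0]+[v[0],v[1],.40]
print(t,to_tool(t)); print(to_tool([.38,.0,.4]))
im=arm.get_image("wrist");print(arm.get_calibration("wrist")["pose"])
E
```

```text
boxR [ 0.6544 -0.049   0.    ]
boxL [0.6647 0.4366 0.    ]
boxback [ 1.0039 -0.0769  0.    ]
[ 0.5199 -0.2869 -0.1848] [[ 0.0861  0.4417]
 [-0.2547  0.8616]
 [-1.9274 -1.13  ]
 [ 0.481   4.1011]
 [ 0.5213  1.3948]
 [ 0.3662 -0.5895]
 [ 0.4971 -3.6492]
 [-1.6577 -0.6486]
 [ 3.6643 -3.7569]
 [-0.5698 -0.472 ]
 [ 0.8654 -0.1873]
 [ 0.6798  2.053 ]]
[ 0.4428 -0.2369  0.4   ] [-0.4887 -0.7406  0.0047]
[-0.3673 -0.5277  0.0047]
[[ 0.2571 -0.9374 -0.2348  0.0979]
 [ 0.9664  0.2491  0.0638  0.6208]
 [-0.0013 -0.2434  0.9699  0.3846]
 [ 0.      0.      0.      1.    ]]
```

```bash
python3 -m inch '-.03 -.036 0 0 .09; -.06 -.072 0 0 .09; -.09 -.108 0 0 .09; -.12 -.144 0 0 .09; -.15 -.18 0 0 .09'
python3 -m inch '-.03 -.036 0 0 .09; -.06 -.072 0 0 .09; -.09 -.108 0 0 .09; -.12 -.144 0 0 .09; -.15 -.18 0 0 .05'
python3 -m inch '-.03 -.036 0 0 .05; -.06 -.072 0 0 .05; -.09 -.108 0 0 .05; -.09 -.108 0 0 .05'
python3 - <<'E'
from h import *
print(to_tool([.4428,-.2369,.40]))
E
```

```text
clock: 1.55
position: [0.2595, 0.39, 0.4049]
ee_rot: [0.405, 3.115, 0.001]
force: [1.7, 0.1, 0.2]
width: 0.98
gripper_force: 0.0
clock: 2.05
position: [0.3582, 0.1775, 0.4051]
ee_rot: [0.405, 3.115, 0.002]
force: [2.2, 0.1, 1.0]
width: 0.935
gripper_force: 0.0
clock: 2.45
position: [0.4188, 0.0465, 0.4053]
ee_rot: [0.418, 3.111, -0.001]
force: [-0.1, 0.8, -0.5]
width: 0.595
gripper_force: 0.0
[-0.09793962 -0.26703222  0.00571958]
```

```bash
python3 -m inch '-.016 -.045 0 0 .05; -.032 -.09 0 0 .05; -.048 -.135 0 -.04 .05; -.064 -.18 0 -.08 .05; -.08 -.225 .03 -.08 .05'
python3 -m inch '-.018 -.04 .04 0 .05; -.018 -.04 .07 0 .05; -.018 -.04 .07 0 .05; -.018 -.04 .07 0 .05'
python3 - <<'E'
from h import *
np.set_printoptions(precision=4,suppress=True)
im=arm.get_image("wrist");cv2.imwrite("pics/w1.png",im[:,:,::-1])
cal=arm.get_calibration("wrist")
obs=[]
for q in ["clamp","lane_mouth","flap_edge","pedal_edge","seat","flap","cassette"]:
    ds=arm.place_of("wrist",q)[:2];print(q,[(np.round(d["point"]),round(d["conf"],2),at_z("wrist",d["point"],L.get(q,[0,0,.004])[2])) for d in ds])
    if ds and ds[0]["conf"]>.5 and q in L: obs.append((cal,L[q],ds[0]["point"]))
if len(obs)>2: print(fit(obs))
E
```

```text
clock: 2.95
position: [0.4375, -0.1832, 0.3805]
ee_rot: [0.277, 3.123, -0.001]
force: [1.9, 0.8, -1.2]
width: 0.548
gripper_force: 0.0
clock: 3.35
position: [0.447, -0.2228, 0.3083]
ee_rot: [-0.281, -3.127, -0.001]
force: [0.0, 0.9, 0.4]
width: 0.545
gripper_force: 0.0
clamp [(array([277., 230.]), 0.93, array([ 0.5226, -0.2914,  0.    ]))]
lane_mouth [(array([194., 225.]), 0.84, array([ 0.4326, -0.2755,  0.004 ]))]
flap_edge [(array([322., 238.]), 0.74, array([ 0.5725, -0.2921,  0.008 ]))]
pedal_edge [(array([248., 313.]), 0.96, array([ 0.4866, -0.2011,  0.045 ]))]
seat [(array([315., 233.]), 0.93, array([ 0.5652, -0.2965,  0.004 ]))]
flap [(array([286., 268.]), 0.81, array([ 0.5274, -0.2497,  0.022 ])), (array([251., 313.]), 0.69, array([ 0.4993, -0.2008,  0.022 ]))]
cassette [(array([248., 226.]), 0.8, array([ 0.4869, -0.2874,  0.004 ])), (array([230., 128.]), 0.3, array([ 0.4505, -0.3797,  0.004 ]))]
(array([ 0.5206, -0.2904, -0.1367]), array([[-0.9577,  0.5572],
       [ 0.4782, -2.836 ],
       [-2.3755, -0.4725],
       [ 1.9735,  0.3434],
       [ 0.838 ,  0.0181],
       [-0.6762,  0.5974]]))
```

View pics/w1.png

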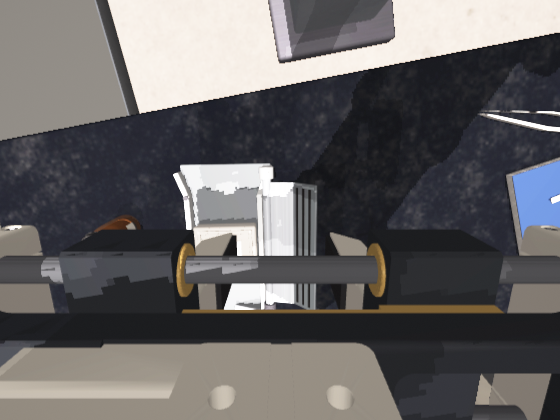

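The wrist picture shows the pedal with its outer edge near column 317 (rows 185–308), the lane, and the cassette's back edge near row 225. I'll zoom in to pin down the yaw.

```bash
python3 - <<'E'
from h import *
im=cv2.imread("pics/w1.png");c=im[155:315,165:330];cv2.imwrite("pics/w1z.png",cv2.resize(c,None,fx=3.7,fy=3.7,interpolation=cv2.INTER_CUBIC))
im=cv2.imread("pics/scene0.png");c=im[205:305,195:345];cv2.imwrite("pics/s0z.png",cv2.resize(c,None,fx=5,fy=5,interpolation=cv2.INTER_CUBIC))
E
```

```text
(no output)
```

View pics/w1z.png

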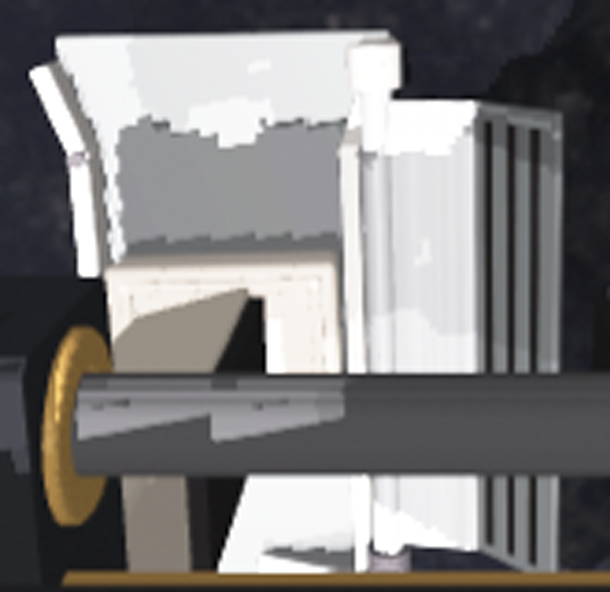

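View pics/s0z.png

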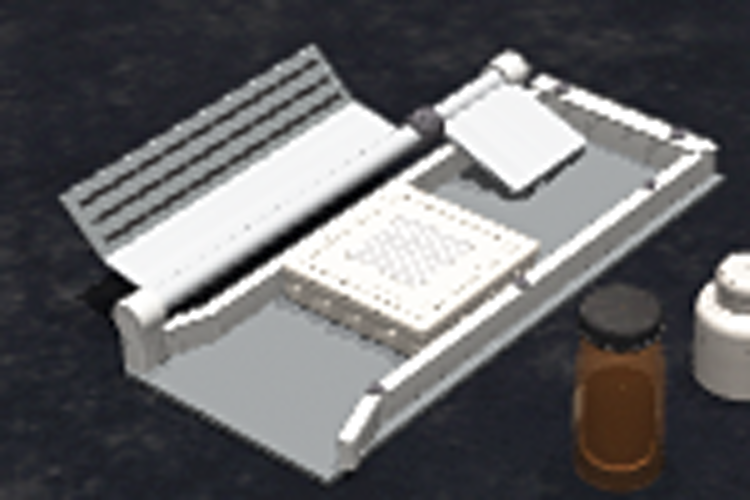

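```bash
python3 - <<'E'
from h import *
np.set_printoptions(precision=4,suppress=True)
W=[([-.12,-.041,.004],(165,180.4)),([-.12,.045,.004],(163.6,269.9)),([-.105,.084,.045],(185.3,316.4)),([.015,.084,.045],(309.3,314.5))]
S=[([-.105,.084,.045],(244.4,208)),([.015,.084,.045],(214,257.4)),([-.12,-.041,.004],(301,261.6)),([.085,-.041,.004],(241,339)),([-.12,.045,.004],(280,220.4))]
w=[("wrist",l,p) for l,p in W];s=[("scene",l,p) for l,p in S]
for o in(w,s,w+s): print(*fit(o))
v,_=fit(w+s)
loc=lambda p:R.from_euler('z',-v[2]).apply(p-np.array([v[0],v[1],0]))
for c,p in [("wrist",(226.6,194.2)),("wrist",(223.9,256.9)),("scene",(258.6,252)),("scene",(272,280.6)),("scene",(254,303)),("scene",(241.6,275))]: print(c,loc(at_z(c,p,.02)))
st=arm.observe();Rt=R.from_rotvec(st["ee_rot"]).as_matrix();print("tool y heading",np.arctan2(Rt[1,1],Rt[0,1])-np.pi/2, st["position"],loc(st["position"]))
E
```

```text
[ 0.5218 -0.2898 -0.1587] [[-0.1855 -0.397 ]
 [-0.634   0.3352]
 [-0.1083 -0.3354]
 [ 3.6295  0.4424]]
[ 0.5179 -0.2903 -0.1489] [[ 0.4526 -0.8058]
 [-0.1172  0.1201]
 [ 0.5063  0.1485]
 [-0.955   0.8441]
 [-0.5286 -0.243 ]]
[ 0.521  -0.2894 -0.1559] [[-0.9918 -0.5664]
 [-1.6958  0.2174]
 [-1.4347 -0.3736]
 [ 2.5636  0.7667]
 [-0.9798 -0.1037]
 [-1.1599  0.9327]
 [-1.0103  0.2155]
 [-1.7702  1.3406]
 [-2.0651  0.2423]]
wrist [-0.0624 -0.0282  0.02  ]
wrist [-0.0637  0.0313  0.02  ]
scene [-0.0675  0.0254  0.02  ]
scene [-0.0666 -0.0332  0.02  ]
scene [-0.0077 -0.031   0.02  ]
scene [-0.0078  0.0279  0.02  ]
tool y heading -0.1779468772948014 [ 0.4473 -0.2228  0.3089] [-0.0831  0.0544  0.3089]
```

```bash
python3 -m inch '.002 -.008 .02 -.023 .057; .004 -.016 .045 -.023 .057; .004 -.016 .07 -.023 .057; .004 -.016 .07 -.023 .057'
cat >> h.py <<'E'
V=np.array([.520,-.2894,-.155])
def tool_in_clamp():
    s=arm.observe();p=R.from_euler('z',-V[2]).apply(s["position"]-np.array([V[0],V[1],.178]));Rt=R.from_rotvec(s["ee_rot"]).as_matrix()
    return np.round(p*1000,1),round(np.arctan2(Rt[1,1],Rt[0,1])-np.pi/2-V[2],4),np.round(s["force"],2),s["width"]*91.8
E
python3 - <<'E'
from h import *
print(tool_in_clamp())
im=arm.get_image("wrist");a=arm.get_image("scene")[170:310,160:360];a=cv2.resize(a,(560,392));
cv2.imwrite("pics/c2.png",cv2.resize(np.vstack([im[100:340],a]),None,fx=.94,fy=.94)[:,:,::-1])
E
```

```text
clock: 4.15
position: [0.4393, -0.2377, 0.2362]
ee_rot: [-0.245, -3.128, -0.002]
force: [-0.0, -0.7, -0.8]
width: 0.621
gripper_force: 0.0
(array([-87.7,  38.6,  58.2]), np.float64(-0.0011), array([-0.04, -0.71, -0.81]), 56.98573411194593)
```

View pics/c2.png

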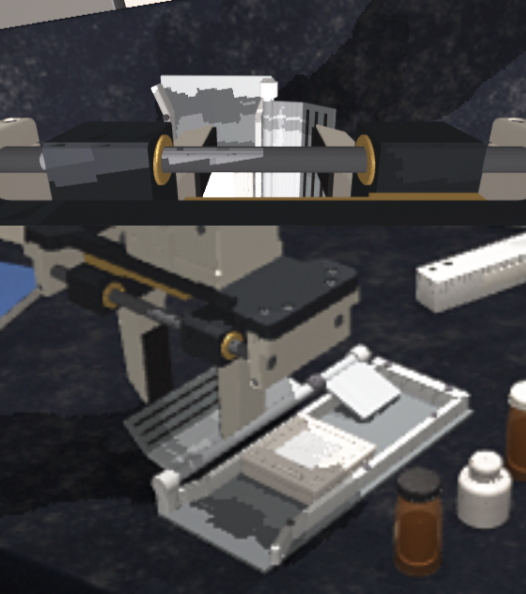

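The push finger is in the air behind the cassette, with its tip at scene row 248, column 248, and the pedal finger is over the pedal. I'll check the push finger's tip against the projection.

```bash
python3 - <<'E'
from h import *
for q in ([-87.7,0.6,58.2],[-97,0,58.2],[-78,0,58.2],[-87.7,10,58.2],[-87.7,-9,58.2]): print(q,proj("scene",R.from_euler('z',V[2]).apply(np.array(q)/1000)+[V[0],V[1],0]))
E
```

```text
[-87.7, 0.6, 58.2] [250.29119753 253.43896604]
[-97, 0, 58.2] [253.24250771 249.5483586 ]
[-78, 0, 58.2] [247.54253877 258.03328376]
[-87.7, 10, 58.2] [248.12970324 248.83650282]
[-87.7, -9, 58.2] [252.52858291 258.20302393]
```

```bash
python3 -m inch '0 0 .012 0 .057; 0 0 .02 0 .057; 0 0 .028 0 .057; 0 0 .034 0 .057; 0 0 .034 0 .057'
python3 -c "
from h import *
print(tool_in_clamp())"
python3 -m inch '0 0 .006 0 .057; 0 0 .012 0 .057; 0 0 .012 0 .057'
python3 - <<'E'
from h import *
print(tool_in_clamp())
a=arm.get_image("scene")[190:310,190:350];b=arm.get_image("side")[170:290,220:380]
cv2.imwrite("pics/c3.png",cv2.resize(np.hstack([a,b]),None,fx=2.5,fy=2.5,interpolation=cv2.INTER_CUBIC)[:,:,::-1])
E
```

```text
clock: 4.75
position: [0.4404, -0.2383, 0.2036]
ee_rot: [-0.245, -3.132, 0.0]
force: [0.8, -1.0, 2.9]
width: 0.622
gripper_force: 1.3
(array([-86.6,  38.2,  25.6]), np.float64(-0.001), array([ 0.77, -1.04,  2.94]), 57.08020881804084)
clock: 5.05
position: [0.4403, -0.2392, 0.1919]
ee_rot: [0.246, 3.131, -0.002]
force: [-0.5, -3.6, 6.0]
width: 0.622
gripper_force: 3.1
(array([-86.5,  37.3,  13.9]), np.float64(-0.0019), array([-0.47, -3.58,  6.03]), 57.132067209304715)
```

View pics/c3.png

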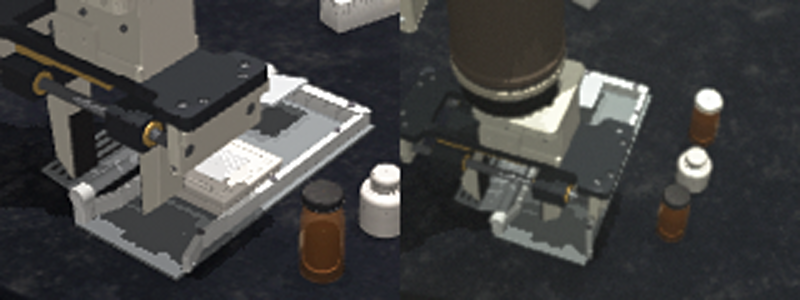

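The pedal is down and the flap is open. The push finger is in the lane behind the cassette, so I'll push slowly.

```bash
python3 -m inch '0 0 .002 0 .057; -.006 0 .002 0 .057; -.012 0 .002 0 .057; -.018 0 .002 0 .057; -.023 0 .002 0 .057'
python3 -m inch '-.006 0 0 0 .057; -.012 0 0 0 .057; -.018 0 0 0 .057; -.024 0 0 0 .057; -.028 0 0 0 .057'
python3 - <<'E'
from h import *
print(tool_in_clamp())
a=arm.get_image("scene")[190:310,190:350];b=arm.get_image("side")[170:290,220:380]
cv2.imwrite("pics/c4.png",cv2.resize(np.hstack([a,b]),None,fx=2.5,fy=2.5,interpolation=cv2.INTER_CUBIC)[:,:,::-1])
E
```

```text
clock: 5.65
position: [0.4623, -0.2416, 0.1898]
ee_rot: [-0.245, -3.13, -0.002]
force: [-3.9, 0.5, 4.8]
width: 0.625
gripper_force: 2.8
clock: 6.15
position: [0.4901, -0.246, 0.1898]
ee_rot: [-0.244, -3.13, -0.002]
force: [-3.8, -0.1, 5.3]
width: 0.623
gripper_force: 2.7
(array([-36.3,  38.3,  11.8]), np.float64(-0.0009), array([-3.81, -0.06,  5.29]), 57.19055521479789)
```

View pics/c4.png

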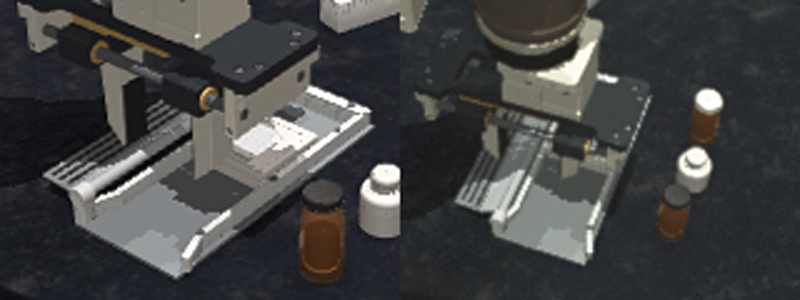

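The cassette is sliding along squarely with the pedal still down. I'll push on toward the stop, slowing near the end.

```bash
python3 -m inch '-.007 0 0 0 .057; -.014 0 0 0 .057; -.021 0 0 0 .057; -.028 0 0 0 .057; -.034 0 0 0 .057'
python3 -m inch '-.002 0 0 0 .057; -.004 0 0 0 .057; -.004 0 0 0 .057'
python3 -c "
from h import *
print(tool_in_clamp())"
```

```text
clock: 6.75
position: [0.5248, -0.2515, 0.1901]
ee_rot: [-0.245, -3.132, -0.0]
force: [-3.6, 0.1, 4.8]
width: 0.623
gripper_force: 2.6
clock: 7.05
position: [0.5284, -0.2521, 0.1901]
ee_rot: [0.244, 3.132, -0.0]
force: [-2.9, 0.1, 5.0]
width: 0.62
gripper_force: 2.5
(array([ 2.6, 38.2, 12.1]), np.float64(-0.0008), array([-2.88,  0.11,  4.97]), 56.94162873323333)
```

```bash
python3 -m inch '-.001 0 0 0 .057; -.002 0 0 0 .057; -.002 0 0 0 .057'
python3 -m inch '-.001 0 0 0 .057; -.0015 0 0 0 .057; -.0015 0 0 0 .057'
python3 -c "
from h import *
print(tool_in_clamp())"
```

```text
clock: 7.35
position: [0.5293, -0.2524, 0.1899]
ee_rot: [-0.246, -3.13, -0.001]
force: [-6.8, 1.3, 7.1]
width: 0.623
gripper_force: 4.6
clock: 7.65
position: [0.5297, -0.2527, 0.1898]
ee_rot: [-0.247, -3.128, -0.002]
force: [-10.2, 1.7, 10.3]
width: 0.62
gripper_force: 6.2
(array([ 3.9, 37.8, 11.8]), np.float64(-0.0024), array([-10.19,   1.73,  10.34]), 56.90905399467374)
```

```bash
python3 - <<'E'
from h import *
a=arm.get_image("scene")[190:310,190:350];b=arm.get_image("side")[170:290,220:380]
cv2.imwrite("pics/c5.png",cv2.resize(np.hstack([a,b]),None,fx=2.5,fy=2.5,interpolation=cv2.INTER_CUBIC)[:,:,::-1])
E
```

```text
(no output)
```

View pics/c5.png

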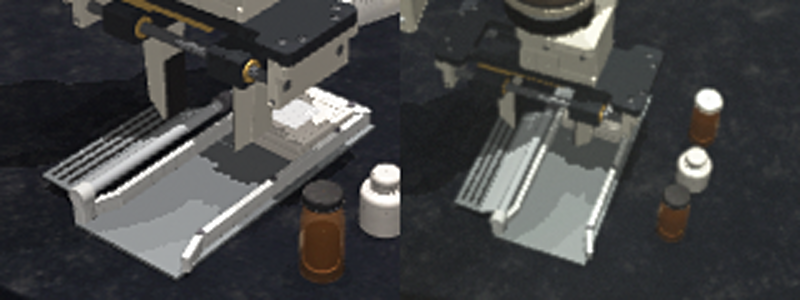

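The cassette is against the stop: force rose from 3 to 10 N and it stopped moving. I'll back off while holding the pedal, then lift.

```bash
python3 -m inch '.004 0 0 0 .057; .01 0 0 0 .057; .01 0 0 0 .057; .01 0 -.01 0 .057; .01 0 -.02 0 .057'
python3 -m inch '0 0 -.015 0 .057; 0 0 -.035 0 .057; 0 0 -.07 0 .057; .04 0 -.11 0 .057; .08 0 -.14 0 .057'
python3 -m inch '.05 .03 0 0 .057; .09 .06 0 0 .057; .13 .10 0 0 .057;.13 .10 0 0 .057'
python3 - <<'E'
from h import *
for c in("scene","side"):
    arm.get_image(c)
    for q in("cassette","flap_edge"):
        for d in arm.place_of(c,q)[:1]:
            p=at_z(c,d["point"],.004 if q=="cassette" else .020);print(c,q,d["conf"],np.round(1000*R.from_euler('z',-V[2]).apply(p-[V[0],V[1],0]),1))
im=arm.get_image("scene")[195:310,195:350]
cv2.imwrite("pics/c6.png",cv2.resize(im,None,fx=5,fy=5,interpolation=cv2.INTER_CUBIC)[:,:,::-1])
E
```

```text
clock: 8.25
position: [0.5215, -0.2508, 0.2104]
ee_rot: [-0.244, -3.131, -0.001]
force: [-0.7, -0.2, -0.2]
width: 0.62
gripper_force: 0.0
clock: 8.75
position: [0.4475, -0.2395, 0.3482]
ee_rot: [0.243, 3.131, -0.001]
force: [-0.7, -0.5, 1.4]
width: 0.62
gripper_force: 0.0
clock: 9.15
position: [0.3311, -0.1181, 0.3459]
ee_rot: [-0.241, -3.13, -0.004]
force: [-0.4, -0.5, -0.3]
width: 0.616
gripper_force: 0.0
scene cassette 0.6 [52.3  5.   4. ]
scene flap_edge 0.63 [45.3  4.8 20. ]
side flap_edge 0.79 [49.9  3.1 20. ]
```

View pics/c6.png

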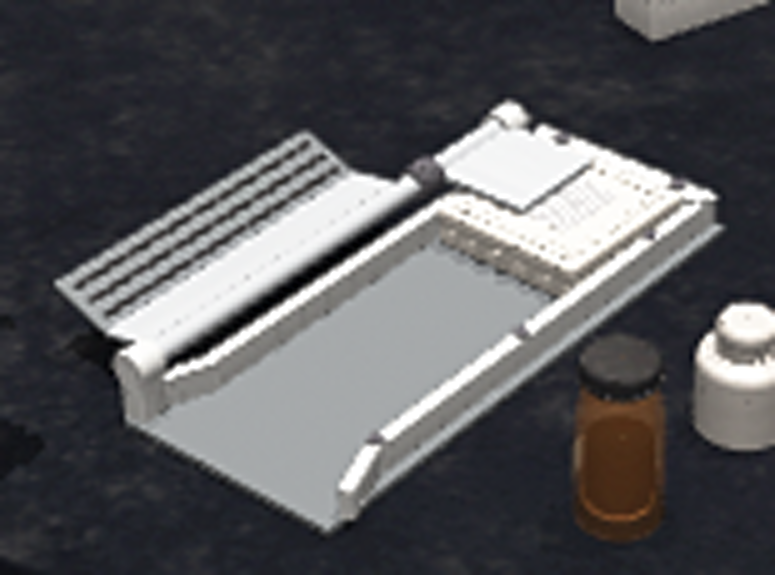

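The cassette is home against the stop, its back corner at crop row 280, column 570. The flap lies on it and the bystanders are untouched. I'll check that corner numerically and, if it fits, hand in.

```bash
python3 - <<'E'
from h import *
p=at_z("scene",(195+275/5,195+570/5),.02);x=R.from_euler('z',-V[2]).apply(p-[V[0],V[1],0])[0];print(x)
if .008<x<.022: print(arm.sign_off())
E
```

```text
0.008210092740612636
the job is handed in; nothing more can be done
None
```

The job is handed in. In the last picture the cassette is against the stop, the flap is closed on it and the arm is clear, but one rough corner measurement put it about 7 mm short, which I took as image-reading error (earlier readings from that camera were 3–4 mm low) given the 3 to 10 N force rise at the stop.

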